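# Back off a left-hand clamp nut and take out its slotted plate

### The job

The yellow slotted clamp plate on the test fixture is held down by a crank nut with a left-hand thread: feel that it gives clockwise (seen from above), then keep turning it clockwise, without ever forcing the crank, until it is fully backed off and comes firmly, but gently, against its stop. Then lift the plate just clear of its shallow pocket, draw it gently out sideways from under the raised nut, and lay it down flat, without dropping it, in the empty blue tray. Leave the nut backed off and all the loose things on the table where they are.

Things in the scene. Friction and masses are not known exactly. Their poses are not given: they have to be found in the camera images.
- seat: test fixture fixed to the table: grey base slab 150 x 160 mm, 18 mm high, under an aluminium saddle 96 x 104 mm. Origin: underside, below the stud's axis; z up. The saddle has a pocket, floor 50 mm above the table, with a lip 3 mm high round the plate (3 mm of play)
- seat_exit (a point): on the saddle's -y edge, 60 mm from the stud's axis, at pocket floor height: a 20 mm wide gap in the lip for the plate's tail. The plate can only be drawn out this way, along the fixture's own -y, and only once lifted over the lip
- nut_axis (a point): centre of the underside of the brass crank nut (28 mm high, red band) with dark 42 mm washer, on a vertical 14 mm stud. Its x axis turns with the nut and points along the unloaded crank. Clockwise from above loosens, the other way soon meets a hard end. Running takes 0.25 Nm, 3.6 N at the crank grip; it takes 1.9 to 2.9 rad, differing and not visible, to the solid backing-off stop
- nut: the same nut: its origin is nut_axis. It was screwed down more or less far: its underside starts 0 to 2.9 mm above the plate, too low for the plate to clear the lip. It rises only 2 mm per radian turned clockwise and stays where it is left. The height of the stop differs too: feel for it
- crank_grip (a point): middle of the upright black crank grip, a freely revolving cylinder 18 mm in diameter and 48 mm high, 70 mm from the nut's axis; this point is 56 mm above the nut's underside. It goes round with the crank and rises with the nut. At the start it lies on the fixture's -x side
- crank_elbow (a point): top of the steel crank arm (14 mm wide) below the grip, 29 mm above the nut's underside. The arm is a spring, 10 Nm/rad: at the grip 10 N bend it by 5 mm. Firmly against a stop means some 10 N. It is spoilt when bent sideways by more than 8.5 mm at the grip (17 N) either way
- plate: loose yellow slotted clamp plate, about 0.12 kg, 6 mm thick, in the pocket under the nut. Origin: underside, middle of the slot, on the stud's axis. Two prongs 20 mm wide (y = -25 to 30 mm) enclose a 20 mm slot open to +y; bridge 60 mm wide (y = -45 to -25), tail 14 mm wide (to y = -82). Axes parallel to the fixture's. Nut backed off, it can be lifted 5.6 to 6.9 mm
- plate_fin (a point): middle of the black grip fin that stands on the plate's tail: 12 mm thick (along the plate's x), 32 mm long (y), reaching from 6 to 38 mm above the plate's underside; this point is 66 mm from the slot's middle (-y) and 26 mm above the underside
- tray: empty blue tray fixed to the table, 210 mm (x) x 150 mm (y) outside, 45 mm high, walls 4 mm. Origin: centre of the underside
- tray_in (a point): centre of the empty tray's inner floor, 4 mm above the table; x along the tray's 202 mm inner length, y along its 142 mm inner width
- full_tray: like blue tray beside it, fixed, full of canisters (to 57 mm high); leave it. Origin: centre of the underside. The two trays may lie either way round
- can_a: loose bystander: upright canister 27 mm in diameter, 48 mm high, metal with a white cap. Origin: underside
- can_b: loose bystander, same canister
- can_c: loose bystander, same canister
- gauge: loose bystander: brass ring gauge 48 mm in diameter, 14 mm high. Origin: underside
- driver: loose bystander: screwdriver with red handle, about 200 mm long, lying on the table; origin: middle of its length

How it is judged:
On the way, in this order (a step that is already met when the one before it is completed fails the run):
1. the nut is backed off (clockwise) and held against its stop with 6 to 17 N (crank bent 3 to 8.5 mm, nut standing still), while the plate still lies in its pocket (z of nut_axis in the frame of seat above 0.0611 m and y of crank_grip in the frame of nut_axis below -0.003 m and angular speed of nut below 0.1 rad/s and distance of plate from where it was at the start of the episode below 0.01 m), for 0.1 s.
2. the plate is drawn clear of the nut and stud (horizontal distance between plate and nut_axis above 0.06 m), for 0.1 s.
At the end, for the whole second after the job is handed in: the plate lies flat (within 4 mm of the floor, tilt under 0.08 rad), upright and at rest on the floor of the empty blue tray, and the nut is still backed off (its underside at least 60.9 mm above the table) (z of nut_axis in the frame of seat above 0.0609 m and z of plate in the frame of tray_in between -0.003 and 0.004 m and x of plate in the frame of tray_in between -0.1 and 0.1 m and y of plate in the frame of tray_in between -0.07 and 0.07 m and angle between plate's own z axis and vertical below 0.08 rad and linear speed of plate below 0.02 m/s); the robot touches nothing.
It fails at once if the crank arm is bent more than 8.5 mm at the grip (over 17 N): forced the wrong way or against a stop (y of crank_grip in the frame of nut_axis above 0.0085 m or y of crank_grip in the frame of nut_axis below -0.0085 m).
It fails at once if the plate is pressed or jammed against the fixture with more than 40 N, or against the nut with more than 25 N (contact force between plate and seat above 40 N or contact force between plate and nut above 25 N).
It fails at once if the plate is dropped (falls freely faster than 0.5 m/s) (linear speed of plate above 0.5 m/s and contact force between the fingers and plate below 0.3 N).
It fails at once if a loose bystander is moved by more than 30 mm (distance of any of can_a, can_b, can_c, gauge, driver from where it was at the start of the episode above 0.03 m).
It also fails if it takes over 72 s, if anything falls off the work surface, if the arm or the gripper's body presses on something with over 40 N, if the wrist force passes 120 N, or if a joint passes its speed limit or range.

### The arm

A 6-joint arm with a two-finger parallel gripper is mounted at the origin on the work surface. World frame = base frame: x ahead of the robot, y to its left, z up, the work surface at z = 0. Lengths are in m, angles in rad, forces in N, time in s.
With the tool pointing down it reaches from about 0.35 to 0.975 m from the base axis. Payload 4.9 kg.
Tool frame: the origin (TCP) lies on the centre line of the jaws, within the pads' length; the fingertips stand manip.tip_reach ahead of it and the grasp point (between the pads) is the TCP (manip.tip_reach is the distance from the TCP to the fingertips, in m); z points along the fingers, y is the line along which they close (so a half turn about z gives the same grasp; the last joint's range is limited). The gripper opens to 85 mm and grips with 20 to 120 N. Pads are 22 mm wide; open, the fingers measure 114 mm over their backs; the gripper's body (76 mm by 85 mm) begins 54 mm behind the grasp point. The pads swing forward as they close: fully open they stand 13 mm farther back than shut.
Start: joints at [1.071, 0.053, 1.613, -0, 1.476, -0.119], TCP at [0.232, 0.58, 0.25] pointing down, gripper open.
Joint ranges: [-3.01, 3.01], [-1.01, 2.22], [0.06, 2.58], [-1.02, 4.17], [0.09, 2.62], [-3.14, 3.14]. Speed limits (rad/s): [2.57, 2.57, 3.14, 3.14, 3.14, 3.14].

### API

Orientations are given as a unit quaternion [w, x, y, z].
In Python, from plant import manip gives the robot as it stands. The module is installed in compiled form; this text tells all that it offers.
- The arm moves only by the tool move_arm, never from a script. Its argument "rows" is a list of rows, each a list of 7 numbers: the shift along the tool's x, y, z in cm, then the turn, a rotation vector about the tool's x, y, z in degrees, then the opening, from -1 (shut) to 1 (fully open). In form: [[tx, ty, tz, ax, ay, az, jaw], ...]. A call has 1 to 20 rows; each row shifts and turns the commanded pose from where the row before left it, along the tool's axes as they then stand; what a row does not reach is not made up. A row lasts 1/12 s, in which the tool goes at most 41.7 mm and 7.16 degrees, less where a joint would pass 70% of its speed; a pose out of reach is approached as far as the arm can. A call is refused whole if a number of a shift passes 4.17 or a number of a turn 7.16, either way. A call with a gripper value outside its range is refused whole. The fingers move at their own pace and stop on an object; the grip force is fixed at half the most. Time passes only in rows, so rows that do not move let the fingers close. It gives the time, the measured TCP pose, the force, the opening and the grip force at its end, in the units of the state.
- manip.state(): the state, without advancing time (a new reading comes with each control period).
- manip.grab_frame(name): name is "scene" or "top" or "wrist"; returns a dict with "img" (420x560x3 uint8, blue, green, red), "mtx" (3x3 intrinsics, pixels), "R" (3x3) and "t" (3): a world point X has camera coordinates R X + t. Camera axes: x right, y down, z forward; pixel columns grow to the right and rows downward; lengths in m; the calibration is good to about 2 mm. A picture is of the moment at which its call begins. There is no depth.
- manip.job_done(): hands the job in; it is judged then, once.
The state is a dict: "time": time; "joint_pos": joint angles; "joint_vel": joint speeds; "joint_efforts": joint torques, N m; "tool_pos": TCP position; "tool_rot": TCP orientation; "contact_force": force on the tool from outside, world axes, zero at the start; "ft_torque": the same for the moment, N m; "gripper_width": opening from 0.0 (shut) to 1.0 (fully open); "grasp_force": force on a finger pad.
Only numpy, scipy, OpenCV 4.12 (cv2) and the standard library are available. Lean on these libraries where they do the work, as an engineer would, in place of code of your own. Each camera call takes 0.05 s, during which the arm holds its last target. There are 200 camera calls.

## Working session

There is one attempt and no reset: what is moved stays moved. The work goes in short steps, Python scripts to look and compute and a tool call to move; the robot and the scene stay as the last step left them, time stands still between calls to the robot, and variables do not carry over. Pictures are saved under pics/ and viewed, at most 10 in all, crops included, and the job is handed in when it is done.

Besides the shell and the picture viewer there is one more tool, called after "Request:" in YAML: its name, and indented under it one key for each argument. move_arm: Moves the arm, as the interface text tells. Its arguments: {"type":"object","properties":{"rows":{"type":"array","items":{"type":"array","items":{"type":"number"}}}},"required":["rows"]}

```bash
mkdir -p pics; cat > h.py <<'E'
from plant import manip
import numpy as np, cv2
from scipy.spatial.transform import Rotation as Ro
def snap(n,f):
    d=manip.grab_frame(n); cv2.imwrite('pics/%s.png'%f,d['img']); np.savez('pics/%s.npz'%f,**d); return d
def ray(f,u,v,z):
    d=np.load('pics/%s.npz'%f); r=d['R'].T@np.linalg.solve(d['mtx'],[u,v,1.]); c=-d['R'].T@d['t']
    return c+r*(z-c[2])/r[2]
def proj(f,X):
    d=np.load('pics/%s.npz'%f); p=d['mtx']@(d['R']@np.array(X,float)+d['t']); return p[:2]/p[2]
def rot(s=None):
    q=(s or manip.state())['tool_rot']; return Ro.from_quat(np.r_[q[1:],q[0]])
E
python3 - <<'E'
from h import *
for n in ('top','scene'):
    d=snap(n,n+'0'); print(n,d['mtx'].tolist(),(-d['R'].T@d['t']).round(3),d['R'].round(2).tolist())
s=manip.state(); print(s, manip.tip_reach); print(rot().as_matrix().round(3))
E
```

```text
top [[497.96637766323107, 0.0, 278.43439850507724], [0.0, 497.96637766323107, 205.40079766215024], [0.0, 0.0, 1.0]] [0.479 0.011 1.159] [[-0.01, -1.0, -0.03], [-1.0, 0.01, -0.07], [0.07, 0.03, -1.0]]
scene [[535.4843125588502, 0.0, 278.5958151158599], [0.0, 535.4843125588502, 203.6824979042961], [0.0, 0.0, 1.0]] [ 0.955 -0.48   1.091] [[0.77, 0.64, 0.01], [0.53, -0.64, -0.56], [-0.35, 0.43, -0.83]]
{'time': 0.1, 'joint_pos': array([ 1.07099968e+00,  5.32898239e-02,  1.61411035e+00, -2.40394351e-05,
        1.47601509e+00, -1.18997971e-01]), 'joint_vel': array([-0.00023934, -0.00051659, -0.00225733,  0.00146612, -0.00080708,
       -0.00010937]), 'joint_efforts': array([ 4.47018056e-05, -3.94903314e+01, -3.71364427e+01, -1.21089074e-04,
        3.94122937e-03,  1.00517823e-06]), 'tool_pos': array([0.23204496, 0.57977402, 0.24921425]), 'tool_rot': array([-2.66081715e-04,  1.89249825e-01,  9.81928548e-01, -8.71676714e-04]), 'contact_force': array([-0.57560215,  0.05519406, -0.27550734]), 'ft_torque': array([-0.02795211,  0.03667048,  0.02344945]), 'grasp_force': 0.0, 'gripper_width': 0.9994661126634206} 0.019
[[-0.928  0.372 -0.001]
 [ 0.372  0.928 -0.002]
 [ 0.    -0.002 -1.   ]]
```

View pics/top0.png

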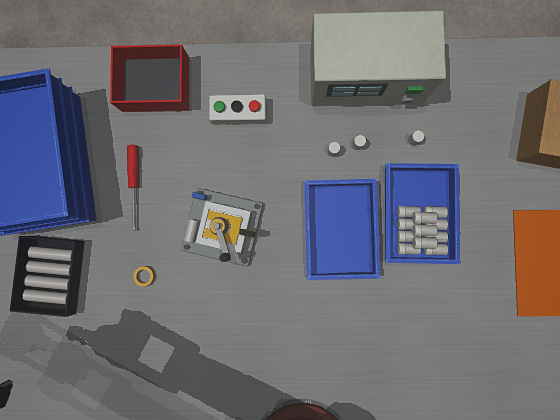

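View pics/scene0.png

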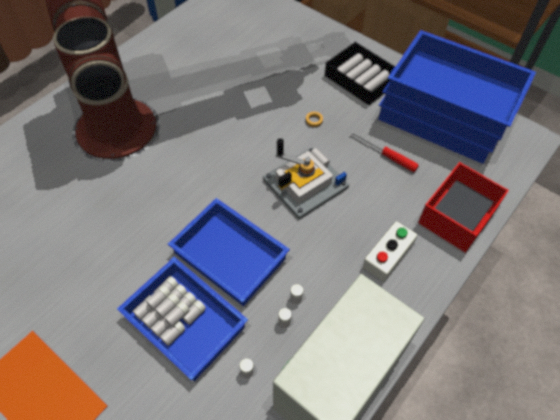

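The top view shows the fixture at about (222,228), with its fin to the right at about (252,233) and the grip at (225,257). The empty tray is at (342,229). I'll enlarge both views of the fixture.

```bash
python3 - <<'E'
import cv2,numpy as np
a=cv2.imread('pics/top0.png')[180:280,175:285]; b=cv2.imread('pics/scene0.png')[130:225,255:360]
a=cv2.resize(a,(440,400),interpolation=cv2.INTER_CUBIC); b=cv2.resize(b,(420,380),interpolation=cv2.INTER_CUBIC)[:, :360]
b=cv2.copyMakeBorder(b,0,20,0,0,cv2.BORDER_CONSTANT); cv2.imwrite('pics/c0.png',np.hstack([a,b]))
E
```

```text
(no output)
```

View pics/c0.png

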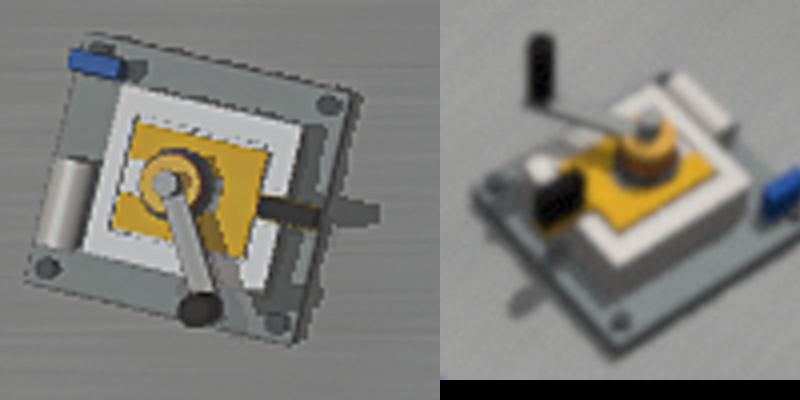

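The crop shows the base slab corners at (88,33), (358,90), (295,347) and (24,283). The fin top runs from (258,206) to (320,214), the nut/stud top is at (166,184), and the grip top is at (200,308).

```bash
python3 - <<'E'
from h import *
c=lambda x,y:(175+(x+.5)/4-.5,180+(y+.5)/4-.5)
C=np.array([ray('top0',*c(x,y),.018)[:2] for x,y in ((88,33),(358,90),(295,347),(24,283))])
print(C.round(4), C.mean(0)); 
e=[C[1]-C[0],C[2]-C[1],C[2]-C[3],C[3]-C[0]]
for v in e: print(np.linalg.norm(v).round(4),np.degrees(np.arctan2(v[1],v[0])).round(2))
for n,(x,y),z in (('stud',(166,184),.09),('grip',(200,308),.132),('finend1',(258,207),.088),('finend2',(320,213),.088)):
    print(n,ray('top0',*c(x,y),z).round(4))
def tray(f,p,z): 
    P=np.array([ray(f,*q,z)[:2] for q in p]); print('tray',P.round(4).tolist(),P.mean(0).round(4),[np.linalg.norm(P[i]-P[i-1]).round(3) for i in range(4)]);
    v=P[3]-P[0]; print(np.degrees(np.arctan2(v[1],v[0])))
tray('top0',((305,182),(377,180),(381,276),(308,279)),.045)
tray('scene0',((218,201),(288,250),(240,300),(169,246)),.045)
# scene check
k=lambda x,y:(255+(x-440+.5)/4-.5,130+(y+.5)/4-.5)
for n,(x,y),z in (('gripTop',(541,40),.132),('gripBot',(541,100),.084),('stud',(648,118),.09),('nutmid',(646,140),.075)): print(n,ray('scene0',*k(x,y),z).round(4))
E
```

```text
[[0.5974 0.2374]
 [0.5624 0.0811]
 [0.4157 0.1183]
 [0.4535 0.2743]] [0.50723821 0.1777794 ]
0.1602 -102.62
0.1513 165.78
0.1605 -103.62
0.1485 165.64
stud [0.5076 0.1807 0.09  ]
grip [0.4424 0.1565 0.132 ]
finend1 [0.4947 0.1313 0.088 ]
finend2 [0.4911 0.0978 0.088 ]
tray [[0.6046, -0.0128], [0.6069, -0.1737], [0.3938, -0.1776], [0.3883, -0.0166]] [ 0.4984 -0.0952] [np.float64(0.216), np.float64(0.161), np.float64(0.213), np.float64(0.161)]
-178.99596835733053
tray [[0.4005, -0.0196], [0.61, -0.0166], [0.6075, -0.1737], [0.3994, -0.1781]] [ 0.5043 -0.097 ] [np.float64(0.158), np.float64(0.21), np.float64(0.157), np.float64(0.208)]
-90.39286780018253
gripTop [0.4392 0.1619 0.132 ]
gripBot [0.4434 0.1574 0.084 ]
stud [0.5042 0.1838 0.09  ]
nutmid [0.5069 0.1796 0.075 ]
```

Request:
move_arm:
  rows:
    - [0, 0, 0, 0, 0, -6.8, 0]
    - [0, 0, 0, 0, 0, -6.8, -0.3]
    - [0, 0, 0, 0, 0, -6.8, -0.3]
    - [0, 0, 0, 0, 0, -6.8, -0.3]
    - [0, 0, 0, 0, 0, -6.8, -0.3]
    - [0, 0, 0, 0, 0, -6.8, -0.3]
    - [-0.45, -3.34, 0.3, 0, 0, 0, -0.3]
    - [-0.45, -3.34, 0.3, 0, 0, 0, -0.3]
    - [-0.45, -3.34, 0.3, 0, 0, 0, -0.3]
    - [-0.45, -3.34, 0.3, 0, 0, 0, -0.3]
    - [-0.45, -3.34, 0.3, 0, 0, 0, -0.3]
    - [-0.45, -3.34, 0.3, 0, 0, 0, -0.3]
    - [-0.45, -3.34, 0.3, 0, 0, 0, -0.3]
    - [-0.45, -3.34, 0.3, 0, 0, 0, -0.3]
    - [-0.45, -3.34, 0.3, 0, 0, 0, -0.3]
    - [-0.45, -3.34, 0.3, 0, 0, 0, -0.3]
    - [-0.45, -3.34, 0.3, 0, 0, 0, -0.3]
    - [-0.45, -3.34, 0.3, 0, 0, 0, -0.3]
    - [-0.45, -3.34, 0.3, 0, 0, 0, -0.3]
    - [-0.45, -3.34, 0.3, 0, 0, 0, -0.3]

```text
time: 1.77
tool_pos: [0.4441, 0.1569, 0.2078]
tool_rot: [-0.0, -0.165, 0.986, 0.0]
contact_force: [0.8, -0.0, 0.8]
gripper_width: 0.35
grasp_force: 0.0
```

```bash
python3 - <<'E'
from h import *
s=manip.state(); snap('wrist','w1'); print(s['tool_pos'],s['gripper_width'],s['contact_force']);m=rot(s).as_matrix();print(m.round(3), np.degrees(np.arctan2(m[1,0],m[0,0])), s['joint_pos'])
for n,X in (('grip',(.442,.158,.137)),('stud',(.5065,.1795,.095)),('fin',(.492,.115,.088)),('tcp',s['tool_pos'])): print(n,proj('w1',X))
E
```

```text
[0.4440942  0.15689194 0.2078115 ] 0.3498557329138157 [ 0.75769084 -0.01649303  0.7841124 ]
[[-0.946 -0.325 -0.   ]
 [-0.325  0.946 -0.   ]
 [ 0.     0.    -1.   ]] -161.0201725570211 [ 1.81384853e-01 -3.00658270e-01  2.00653078e+00  2.75536921e-05
  1.43598203e+00 -1.72067565e+00]
grip [287.02503711 227.8725642 ]
stud [285.23761141 299.47288108]
fin [206.93330331 251.14359195]
tcp [284.55604693 289.69456585]
```

View pics/w1.png

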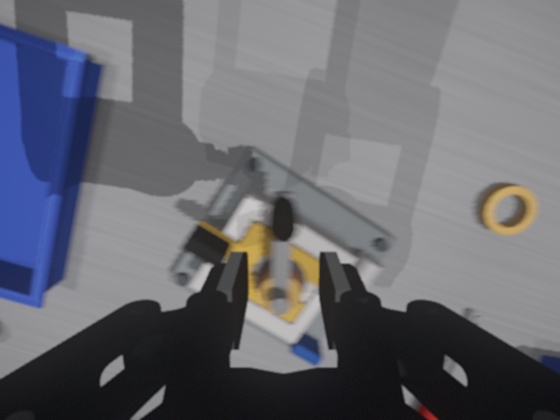

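The wrist view shows the black grip spanning (283,198) to (284,240), the stud top at (279,300), and the fin top around (206,243). The crank points straight up the image, between the jaws.

```bash
python3 - <<'E'
from h import *
d=np.load('pics/w1.npz'); print('cam',-d['R'].T@d['t'])
for z in (.137,.088): print(z,proj('w1',(.442,.158,z)))
for z in (.085,.09,.1): print('stud',z,ray('w1',279,301,z).round(4))
for (u,v),z in (((283,207),.137),((284,233),.088)): print('grip',ray('w1',u,v,z).round(4))
im=d['img'].astype(int); m=(im.max(2)<45).astype(np.uint8)
n,l,st,c=cv2.connectedComponentsWithStats(m)
for i in range(1,n):
    if 150<st[i,4]<6000: print(st[i],c[i])
E
```

```text
cam [0.38347912 0.13536823 0.33170402]
0.137 [287.02503711 227.8725642 ]
0.088 [286.22530322 206.23856436]
stud 0.085 [0.5144 0.1773 0.085 ]
stud 0.09 [0.5118 0.1765 0.09  ]
stud 0.1 [0.5065 0.1748 0.1   ]
grip [0.4312 0.1519 0.137 ]
grip [0.461  0.1629 0.088 ]
[273 198  20  42 630] [282.47301587 219.03809524]
[192 227  35  29 456] [209.9254386  241.08333333]
```

Request:
move_arm:
  rows:
    - [0.3, 0, 2.0, 0, 0, 0, -0.3]
    - [0, 0, 2.0, 0, 0, 0, -0.3]
    - [0, 0, 2.0, 0, 0, 0, -0.3]
    - [0, 0, 1.6, 0, 0, 0, -0.3]
    - [0, 0, 1.6, 0, 0, 0, -0.3]
    - [0, 0, 0, 0, 0, 0, -0.4]
    - [0, 0, 0, 0, 0, 0, -0.48]
    - [0, 0, 0, 0, 0, 0, -0.48]
    - [0, 0, 0, 0, 0, 0, -0.48]

```text
time: 2.57
tool_pos: [0.442, 0.1578, 0.1178]
tool_rot: [0.001, -0.165, 0.986, 0.0]
contact_force: [-1.0, 0.4, -0.6]
gripper_width: 0.261
grasp_force: 0.0
```

Request:
move_arm:
  rows:
    - [0, 0.1, 0, 0, 0, 0, -0.48]
    - [0, 0.1, 0, 0, 0, 0, -0.48]
    - [0, 0.1, 0, 0, 0, 0, -0.48]
    - [0, 0, 0, 0, 0, 0, -0.48]

```text
time: 2.9
tool_pos: [0.4403, 0.1606, 0.1167]
tool_rot: [0.0, -0.165, 0.986, -0.0]
contact_force: [-0.0, -0.5, -0.8]
gripper_width: 0.26
grasp_force: 0.1
```

Request:
move_arm:
  rows:
    - [0, 0.1, 0, 0, 0, 0, -0.48]
    - [0, 0.1, 0, 0, 0, 0, -0.48]
    - [0, 0.1, 0, 0, 0, 0, -0.48]
    - [0, 0, 0, 0, 0, 0, -0.48]

```text
time: 3.23
tool_pos: [0.4395, 0.1629, 0.1166]
tool_rot: [0.0, -0.165, 0.986, -0.001]
contact_force: [1.7, -4.2, 0.6]
gripper_width: 0.261
grasp_force: 1.8
```

Request:
move_arm:
  rows:
    - [0, 0.1, 0, 0, 0, 0.9, -0.48]
    - [0, 0.1, 0, 0, 0, 0.9, -0.48]
    - [0, 0.1, 0, 0, 0, 0.9, -0.48]
    - [0, 0.1, 0, 0, 0, 0.9, -0.48]

```text
time: 3.57
tool_pos: [0.4381, 0.167, 0.1166]
tool_rot: [0.0, -0.133, 0.991, -0.0]
contact_force: [1.7, -3.3, 2.3]
gripper_width: 0.26
grasp_force: 1.9
```

Request:
move_arm:
  rows:
    - [0, 0.15, 0, 0, 0, 5.5, -0.48]
    - [-0.01, 0.3, -0.01, 0, 0, 2.5, -0.48]
    - [-0.02, 0.49, -0.014, 0, 0, 4, -0.48]
    - [-0.02, 0.49, -0.014, 0, 0, 4, -0.48]
    - [-0.02, 0.49, -0.014, 0, 0, 4, -0.48]
    - [-0.02, 0.49, -0.014, 0, 0, 4, -0.48]
    - [-0.02, 0.49, -0.014, 0, 0, 4, -0.48]
    - [-0.02, 0.49, -0.014, 0, 0, 4, -0.48]
    - [-0.02, 0.49, -0.014, 0, 0, 4, -0.48]
    - [-0.02, 0.49, -0.014, 0, 0, 4, -0.48]
    - [-0.01, 0.3, -0.01, 0, 0, 2.5, -0.48]
    - [0, 0.1, 0, 0, 0, 0.8, -0.48]

```text
time: 4.57
tool_pos: [0.4441, 0.2136, 0.1172]
tool_rot: [-0.001, 0.242, 0.97, -0.0]
contact_force: [-2.4, -3.5, 2.4]
gripper_width: 0.26
grasp_force: 1.9
```

```bash
cat >> h.py <<'E'
def stat(c=(.507,.179)):
    s=manip.state(); m=rot(s).as_matrix(); v=s['tool_pos'][:2]-c
    print('t',s['time'],'pos',s['tool_pos'].round(4),'r',np.hypot(*v).round(4),'ang',np.degrees(np.arctan2(v[1],v[0])).round(1),'yaw',np.degrees(np.arctan2(m[1,0],m[0,0])).round(1),'Ftool',(m.T@s['contact_force']).round(2),'j',s['joint_pos'].round(2))
E
python3 -c "
from h import *
stat()"
```

```text
t 4.5667 pos [0.4441 0.2136 0.1172] r 0.0718 ang 151.2 yaw 152.0 Ftool [ 0.49 -4.19 -2.4 ] j [ 0.3  -0.14  2.03  0.    1.25 -0.79]
```

Request:
move_arm:
  rows:
    - [-0.02, 0.3, -0.01, 0, 0, 2.5, -0.48]
    - [-0.03, 0.49, -0.014, 0, 0, 4, -0.48]
    - [-0.03, 0.49, -0.014, 0, 0, 4, -0.48]
    - [-0.03, 0.49, -0.014, 0, 0, 4, -0.48]
    - [-0.03, 0.49, -0.014, 0, 0, 4, -0.48]
    - [-0.03, 0.49, -0.014, 0, 0, 4, -0.48]
    - [-0.03, 0.49, -0.014, 0, 0, 4, -0.48]
    - [-0.03, 0.49, -0.014, 0, 0, 4, -0.48]
    - [-0.03, 0.49, -0.014, 0, 0, 4, -0.48]
    - [-0.01, 0.3, -0.01, 0, 0, 2.5, -0.48]
    - [0, 0.1, 0, 0, 0, 0.8, -0.48]

```text
time: 5.48
tool_pos: [0.4778, 0.244, 0.1184]
tool_rot: [-0.002, 0.543, 0.84, -0.001]
contact_force: [-3.4, -1.3, 3.6]
gripper_width: 0.257
grasp_force: 1.9
```

```bash
python3 -c "
from h import *
stat()"
```

```text
t 5.4833 pos [0.4778 0.244  0.1184] r 0.0712 ang 114.2 yaw 114.2 Ftool [ 0.19 -3.62 -3.62] j [ 0.33 -0.04  1.93  0.    1.25 -0.09]
```

Request:
move_arm:
  rows:
    - [-0.03, 0.3, -0.02, 0, 0, 2.5, -0.48]
    - [-0.03, 0.4, -0.02, 0, 0, 3.3, -0.48]
    - [-0.03, 0.4, -0.02, 0, 0, 3.3, -0.48]
    - [-0.03, 0.4, -0.02, 0, 0, 3.3, -0.48]
    - [-0.01, 0.3, -0.01, 0, 0, 2.5, -0.48]
    - [-0.01, 0.15, 0, 0, 0, 1.2, -0.48]

```text
time: 5.98
tool_pos: [0.4967, 0.2485, 0.119]
tool_rot: [-0.001, 0.655, 0.755, -0.001]
contact_force: [-3.4, -0.8, 0.6]
gripper_width: 0.259
grasp_force: 1.9
```

Request:
move_arm:
  rows:
    - [-0.01, 0.15, -0.01, 0, 0, 1.2, -0.48]
    - [-0.01, 0.15, 0, 0, 0, 1.2, -0.48]
    - [0, 0.12, 0, 0, 0, 1.0, -0.48]
    - [0, 0, 0, 0, 0, 0, -0.48]

```text
time: 6.32
tool_pos: [0.5017, 0.2484, 0.1194]
tool_rot: [-0.0, 0.677, 0.736, -0.0]
contact_force: [-3.7, -0.5, -1.6]
gripper_width: 0.257
grasp_force: 1.8
```

```bash
python3 -c "
from h import *
stat()"
```

```text
t 6.3167 pos [0.5017 0.2484 0.1194] r 0.0696 ang 94.4 yaw 94.7 Ftool [-0.19 -3.75  1.62] j [0.33 0.02 1.88 0.   1.25 0.24]
```

Request:
move_arm:
  rows:
    - [-0.01, 0.16, -0.01, 0, 0, 1.3, -0.48]
    - [0, 0.16, 0, 0, 0, 1.3, -0.48]
    - [0, 0.13, 0, 0, 0, 1.1, -0.48]
    - [0, 0, 0, 0, 0, 0, -0.48]

```text
time: 6.65
tool_pos: [0.5067, 0.2486, 0.1197]
tool_rot: [-0.0, 0.701, 0.713, -0.0]
contact_force: [-3.8, -1.2, -3.0]
gripper_width: 0.258
grasp_force: 1.7
```

Request:
move_arm:
  rows:
    - [-0.01, 0.16, -0.01, 0, 0, 1.3, -0.48]
    - [0, 0.16, 0, 0, 0, 1.3, -0.48]
    - [0, 0.13, 0, 0, 0, 1.1, -0.48]
    - [0, 0, 0, 0, 0, 0, -0.48]

```text
time: 6.98
tool_pos: [0.5113, 0.2485, 0.12]
tool_rot: [0.0, 0.724, 0.69, -0.0]
contact_force: [-4.3, -0.3, -3.2]
gripper_width: 0.26
grasp_force: 1.7
```

Request:
move_arm:
  rows:
    - [-0.01, 0.16, 0, 0, 0, 1.3, -0.48]
    - [0, 0.16, 0, 0, 0, 1.3, -0.48]
    - [0, 0.13, 0, 0, 0, 1.1, -0.48]
    - [0, 0, 0, 0, 0, 0, -0.48]

```text
time: 7.32
tool_pos: [0.5159, 0.2481, 0.1202]
tool_rot: [0.0, 0.745, 0.667, 0.0]
contact_force: [-3.8, 0.6, -1.1]
gripper_width: 0.257
grasp_force: 1.7
```

Request:
move_arm:
  rows:
    - [-0.01, 0.16, -0.01, 0, 0, 1.3, -0.48]
    - [0, 0.16, 0, 0, 0, 1.3, -0.48]
    - [0, 0.13, 0, 0, 0, 1.1, -0.48]
    - [0, 0, 0, 0, 0, 0, -0.48]

```text
time: 7.65
tool_pos: [0.5203, 0.2474, 0.1203]
tool_rot: [0.0, 0.767, 0.642, 0.0]
contact_force: [-3.0, 0.3, -2.6]
gripper_width: 0.262
grasp_force: 1.7
```

Request:
move_arm:
  rows:
    - [-0.01, 0.16, -0.01, 0, 0, 1.3, -0.48]
    - [0, 0.16, 0, 0, 0, 1.3, -0.48]
    - [0, 0.13, 0, 0, 0, 1.1, -0.48]
    - [0, 0, 0, 0, 0, 0, -0.48]

```text
time: 7.98
tool_pos: [0.5247, 0.2464, 0.1204]
tool_rot: [0.0, 0.787, 0.617, 0.0]
contact_force: [-2.7, 1.3, -1.7]
gripper_width: 0.262
grasp_force: 1.7
```

Request:
move_arm:
  rows:
    - [-0.01, 0.16, -0.01, 0, 0, 1.3, -0.48]
    - [0, 0.16, 0, 0, 0, 1.3, -0.48]
    - [0, 0.13, 0, 0, 0, 1.1, -0.48]
    - [0, 0, 0, 0, 0, 0, -0.48]

```text
time: 8.32
tool_pos: [0.5291, 0.2452, 0.1205]
tool_rot: [0.0, 0.806, 0.591, 0.0]
contact_force: [-4.7, 1.2, -3.0]
gripper_width: 0.255
grasp_force: 1.7
```

```bash
python3 -c "
from h import *
stat()"
```

```text
t 8.3167 pos [0.5291 0.2452 0.1205] r 0.0697 ang 71.6 yaw 72.5 Ftool [-0.31 -4.87  3.03] j [ 0.31  0.07  1.82 -0.    1.25  0.61]
```

Request:
move_arm:
  rows:
    - [-0.01, 0.12, 0, 0, 0, 0.9, -0.48]
    - [0, 0.13, 0, 0, 0, 0.9, -0.48]
    - [0, 0, 0, 0, 0, 0, -0.48]

```text
time: 8.57
tool_pos: [0.5314, 0.2443, 0.1206]
tool_rot: [0.0, 0.816, 0.579, 0.0]
contact_force: [-4.1, 1.5, -1.6]
gripper_width: 0.259
grasp_force: 1.7
```

```bash
python3 -c "
from h import *
stat()"
```

```text
t 8.5667 pos [0.5314 0.2443 0.1206] r 0.0697 ang 69.5 yaw 70.7 Ftool [ 0.09 -4.36  1.6 ] j [ 0.3   0.07  1.82 -0.    1.25  0.64]
```

Request:
move_arm:
  rows:
    - [-0.01, 0.16, -0.01, 0, 0, 1.3, -0.48]
    - [0, 0.16, 0, 0, 0, 1.3, -0.48]
    - [0, 0.13, 0, 0, 0, 1.1, -0.48]
    - [0, 0, 0, 0, 0, 0, -0.48]

```text
time: 8.9
tool_pos: [0.5356, 0.2426, 0.1207]
tool_rot: [0.0, 0.834, 0.552, 0.0]
contact_force: [-3.7, 1.3, -2.9]
gripper_width: 0.257
grasp_force: 1.7
```

Request:
move_arm:
  rows:
    - [-0.01, 0.16, -0.01, 0, 0, 1.3, -0.48]
    - [0, 0.16, 0, 0, 0, 1.3, -0.48]
    - [0, 0.13, 0, 0, 0, 1.1, -0.48]
    - [0, 0, 0, 0, 0, 0, -0.48]

```text
time: 9.23
tool_pos: [0.5397, 0.2407, 0.1208]
tool_rot: [0.0, 0.851, 0.525, 0.0]
contact_force: [-3.3, 1.3, -1.1]
gripper_width: 0.256
grasp_force: 1.7
```

Request:
move_arm:
  rows:
    - [-0.01, 0.16, -0.01, 0, 0, 1.3, -0.48]
    - [0, 0.16, 0, 0, 0, 1.3, -0.48]
    - [0, 0.13, 0, 0, 0, 1.1, -0.48]
    - [0, 0, 0, 0, 0, 0, -0.48]

```text
time: 9.57
tool_pos: [0.5436, 0.2385, 0.1209]
tool_rot: [0.0, 0.868, 0.497, 0.0]
contact_force: [-2.5, 1.7, -1.1]
gripper_width: 0.26
grasp_force: 1.7
```

Request:
move_arm:
  rows:
    - [-0.01, 0.16, -0.01, 0, 0, 1.3, -0.48]
    - [0, 0.16, 0, 0, 0, 1.3, -0.48]
    - [0, 0.13, 0, 0, 0, 1.1, -0.48]
    - [0, 0, 0, 0, 0, 0, -0.48]

```text
time: 9.9
tool_pos: [0.5474, 0.236, 0.121]
tool_rot: [0.0, 0.883, 0.469, 0.0]
contact_force: [-3.4, 2.7, -1.3]
gripper_width: 0.262
grasp_force: 1.7
```

```bash
python3 -c "
from h import *
stat()"
```

```text
t 9.9 pos [0.5474 0.236  0.121 ] r 0.0699 ang 54.7 yaw 55.9 Ftool [ 0.33 -4.3   1.34] j [ 0.28  0.1   1.79 -0.    1.25  0.88]
```

Request:
move_arm:
  rows:
    - [-0.01, 0.16, -0.01, 0, 0, 1.3, -0.48]
    - [0, 0.16, 0, 0, 0, 1.3, -0.48]
    - [0, 0.13, 0, 0, 0, 1.1, -0.48]
    - [0, 0, 0, 0, 0, 0, -0.48]

```text
time: 10.23
tool_pos: [0.551, 0.2333, 0.1211]
tool_rot: [0.0, 0.898, 0.44, 0.0]
contact_force: [-3.7, 2.7, -1.4]
gripper_width: 0.261
grasp_force: 1.7
```

Request:
move_arm:
  rows:
    - [-0.01, 0.16, -0.01, 0, 0, 1.3, -0.48]
    - [0, 0.16, 0, 0, 0, 1.3, -0.48]
    - [0, 0.13, 0, 0, 0, 1.1, -0.48]
    - [0, 0, 0, 0, 0, 0, -0.48]

```text
time: 10.57
tool_pos: [0.5544, 0.2304, 0.1212]
tool_rot: [0.0, 0.912, 0.411, 0.0]
contact_force: [-2.1, 2.7, 0.2]
gripper_width: 0.261
grasp_force: 1.7
```

Request:
move_arm:
  rows:
    - [-0.01, 0.16, -0.01, 0, 0, 1.3, -0.48]
    - [0, 0.16, 0, 0, 0, 1.3, -0.48]
    - [0, 0.13, 0, 0, 0, 1.1, -0.48]
    - [0, 0, 0, 0, 0, 0, -0.48]

```text
time: 10.9
tool_pos: [0.5576, 0.2272, 0.1212]
tool_rot: [0.0, 0.925, 0.381, 0.0]
contact_force: [-1.7, 2.1, -0.2]
gripper_width: 0.263
grasp_force: 1.7
```

Request:
move_arm:
  rows:
    - [-0.01, 0.16, -0.01, 0, 0, 1.3, -0.48]
    - [0, 0.16, 0, 0, 0, 1.3, -0.48]
    - [0, 0.13, 0, 0, 0, 1.1, -0.48]
    - [0, 0, 0, 0, 0, 0, -0.48]

```text
time: 11.23
tool_pos: [0.5607, 0.2239, 0.1214]
tool_rot: [0.0, 0.936, 0.351, 0.0]
contact_force: [-2.8, 2.3, -0.5]
gripper_width: 0.262
grasp_force: 1.7
```

Request:
move_arm:
  rows:
    - [-0.01, 0.16, -0.01, 0, 0, 1.3, -0.48]
    - [0, 0.16, 0, 0, 0, 1.3, -0.48]
    - [0, 0.13, 0, 0, 0, 1.1, -0.48]
    - [0, 0, 0, 0, 0, 0, -0.48]

```text
time: 11.57
tool_pos: [0.5634, 0.2205, 0.1215]
tool_rot: [-0.0, 0.947, 0.321, 0.0]
contact_force: [-2.1, 3.4, -0.5]
gripper_width: 0.263
grasp_force: 2.0
```

Request:
move_arm:
  rows:
    - [-0.01, 0.12, 0, 0, 0, 0.9, -0.48]
    - [0, 0.13, 0, 0, 0, 0.9, -0.48]
    - [0, 0, 0, 0, 0, 0, -0.48]

```text
time: 11.82
tool_pos: [0.5644, 0.2191, 0.1214]
tool_rot: [-0.001, 0.952, 0.306, -0.0]
contact_force: [-4.3, 6.1, 1.0]
gripper_width: 0.262
grasp_force: 3.4
```

```bash
python3 -c "
from h import *
stat()"
```

```text
t 11.8167 pos [0.5644 0.2191 0.1214] r 0.07 ang 34.9 yaw 35.6 Ftool [ 0.04 -7.52 -1.02] j [0.25 0.12 1.77 0.   1.26 1.2 ]
```

Request:
move_arm:
  rows:
    - [0, 0.09, 0, 0, 0, 0.5, -0.48]
    - [0, 0.09, 0, 0, 0, 0.5, -0.48]
    - [0, 0, 0, 0, 0, 0, -0.48]
    - [0, 0, 0, 0, 0, 0, -0.48]
    - [0, 0, 0, 0, 0, 0, -0.48]

```text
time: 12.23
tool_pos: [0.565, 0.2182, 0.1214]
tool_rot: [-0.001, 0.955, 0.298, -0.0]
contact_force: [-5.6, 6.0, 1.2]
gripper_width: 0.26
grasp_force: 4.2
```

```bash
python3 -c "
from h import *
stat()"
```

```text
t 12.2333 pos [0.565  0.2182 0.1214] r 0.07 ang 34.1 yaw 34.7 Ftool [-1.21 -8.18 -1.14] j [0.24 0.12 1.77 0.   1.26 1.21]
```

Request:
move_arm:
  rows:
    - [0, 0.09, 0, 0, 0, 0, -0.48]
    - [0, 0, 0, 0, 0, 0, -0.48]
    - [0, 0, 0, 0, 0, 0, -0.48]
    - [0, 0, 0, 0, 0, 0, -0.48]
    - [0, 0, 0, 0, 0, 0, -0.48]

```text
time: 12.65
tool_pos: [0.5653, 0.2178, 0.1214]
tool_rot: [-0.002, 0.955, 0.298, -0.0]
contact_force: [-4.9, 8.5, 0.6]
gripper_width: 0.255
grasp_force: 4.7
```

Request:
move_arm:
  rows:
    - [0, -0.2, 0, 0, 0, 0, -0.48]
    - [0, -0.2, 0, 0, 0, 0, -0.48]
    - [0, -0.2, 0, 0, 0, 0, -0.48]
    - [0, -0.2, 0, 0, 0, 0, -0.48]
    - [0, 0, 0, 0, 0, 0, -0.3]
    - [0, 0, 0, 0, 0, 0, -0.3]
    - [0, 0, -1, 0, 0, 0, -0.3]
    - [0, 0, -2, 0, 0, 0, -0.3]
    - [0, 0, -2, 0, 0, 0, -0.3]
    - [0, 0, -2, 0, 0, 0, -0.3]
    - [0, 0, -1, 0, 0, 0, -0.3]
    - [0, 0, 0, 0, 0, 0, -0.3]

```text
time: 13.65
tool_pos: [0.5637, 0.2231, 0.2057]
tool_rot: [0.0, 0.955, 0.298, 0.004]
contact_force: [0.3, -0.1, 0.4]
gripper_width: 0.35
grasp_force: 0.0
```

```bash
python3 -c "
from h import *
stat()
d=snap('top','top1')
im=d['img'][170:290,165:295]; cv2.imwrite('pics/c1.png',cv2.resize(im,(780,600)[:1]+(600,) if 0 else (650,600),interpolation=cv2.INTER_CUBIC))"
```

```text
t 13.65 pos [0.5637 0.2231 0.2057] r 0.0718 ang 37.8 yaw 34.7 Ftool [ 0.14  0.27 -0.39] j [ 0.25  0.04  1.71 -0.    1.39  1.22]
```

View pics/c1.png

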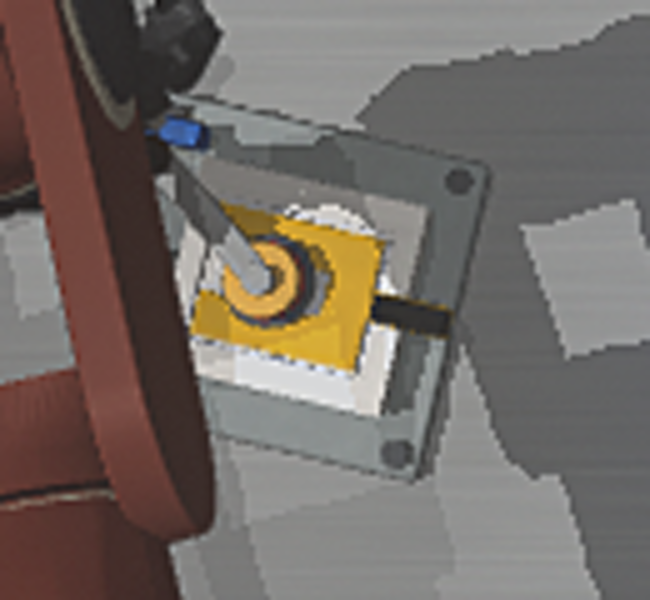

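Request:
move_arm:
  rows:
    - [0, 0, 0, 0, 0, -7, -0.2]
    - [0, 0, 0, 0, 0, -7, -0.2]
    - [0, 0, 0, 0, 0, -7, -0.2]
    - [0, 0, 0, 0, 0, -7, -0.2]
    - [0, 0, 0, 0, 0, -7, -0.2]
    - [0, 0, 0, 0, 0, -7, -0.2]
    - [-2.43, -0.88, 0, 0, 0, 0, -0.2]
    - [-2.43, -0.88, 0, 0, 0, 0, -0.2]
    - [-2.43, -0.88, 0, 0, 0, 0, -0.2]
    - [-2.43, -0.88, 0, 0, 0, 0, -0.2]
    - [-2.43, -0.88, 0, 0, 0, 0, -0.2]
    - [0, 0, 1.5, 0, 0, 0, -0.2]
    - [0, 0, 1.5, 0, 0, 0, -0.2]
    - [0, 0, 0, 0, 0, 0, -0.2]

```text
time: 14.87
tool_pos: [0.4878, 0.114, 0.1665]
tool_rot: [-0.002, 0.785, 0.62, -0.003]
contact_force: [-0.1, -0.1, -1.0]
gripper_width: 0.397
grasp_force: 0.0
```

```bash
python3 -c "
from h import *
stat(); s=manip.state(); snap('wrist','w2'); p=s['tool_pos']
u=np.array([np.cos(np.radians(76.6)),np.sin(np.radians(76.6))])
f=np.array([.4925,.115])
for n,q in (('tcpaxis',p[:2]),('fin+',f+.016*u),('fin',f),('fin-',f-.016*u)): print(n,proj('w2',(*q,.088)))
print('stud',proj('w2',(.507,.179,.095)))"
```

```text
t 14.8667 pos [0.4878 0.114  0.1665] r 0.0678 ang -106.4 yaw 76.6 Ftool [-0.07 -0.05  0.95] j [ 0.08 -0.18  1.98 -0.    1.35  0.31]
tcpaxis [282.34837705 227.92351489]
fin+ [289.86908365 197.98241076]
fin [289.73094577 224.5795225 ]
fin- [289.59818052 250.14218578]
stud [289.06404141 108.09640397]
```

View pics/w2.png

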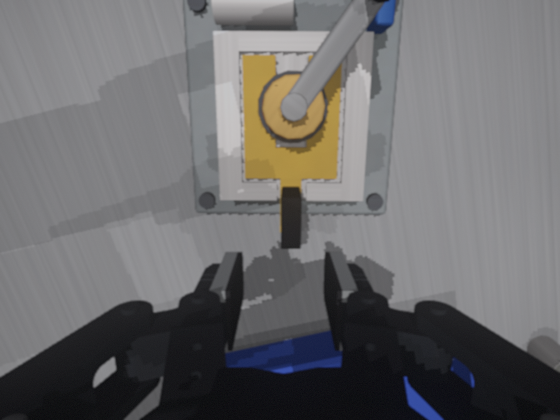

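The wrist view shows the fin top from (291,188) to (290,248), the nut at (293,105), the slot and prongs aligned with the image, and the crank at upper right. The fin sits about 4.6 mm to the tool's +y side.

Request:
move_arm:
  rows:
    - [0.2, 0.47, 0, 0, 0, 0, -0.2]
    - [0, 0, 1.5, 0, 0, 0, -0.2]
    - [0, 0, 2, 0, 0, 0, -0.2]
    - [0, 0, 2, 0, 0, 0, -0.2]
    - [0, 0, 1.5, 0, 0, 0, -0.2]
    - [0, 0, 0.8, 0, 0, 0, -0.2]
    - [0, 0, 0.4, 0, 0, 0, -0.2]
    - [0, 0, 0, 0, 0, 0, -0.2]
    - [0, 0, 0, 0, 0, 0, -0.2]

```text
time: 15.67
tool_pos: [0.4968, 0.1158, 0.0904]
tool_rot: [0.0, 0.784, 0.62, 0.001]
contact_force: [-0.1, 0.7, 0.5]
gripper_width: 0.399
grasp_force: 0.0
```

Request:
move_arm:
  rows:
    - [0, 0, 0, 0, 0, 0, -0.4]
    - [0, 0, 0, 0, 0, 0, -0.55]
    - [0, 0, 0, 0, 0, 0, -0.6]
    - [0, 0, 0, 0, 0, 0, -0.65]
    - [0, 0, 0, 0, 0, 0, -0.7]
    - [0, 0, 0, 0, 0, 0, -0.75]

```text
time: 16.17
tool_pos: [0.496, 0.1158, 0.0898]
tool_rot: [-0.0, 0.784, 0.62, 0.0]
contact_force: [-0.9, 0.1, 2.4]
gripper_width: 0.133
grasp_force: 28.9
```

```bash
python3 -c "
from h import *
stat()"
```

```text
t 16.1667 pos [0.496  0.1158 0.0898] r 0.0642 ang -99.9 yaw 76.7 Ftool [-0.08 -0.88 -2.41] j [ 0.08 -0.07  2.01  0.    1.19  0.32]
```

Request:
move_arm:
  rows:
    - [0, 0, 0, 0, 0, 0, -0.5]
    - [0, 0, 0, 0, 0, 0, -0.5]
    - [0, 0, 0, 0, 0, 0, -0.5]
    - [0, 0, 0.3, 0, 0, 0, -0.5]
    - [0, 0, 0.3, 0, 0, 0, -0.5]
    - [0, 0, 0.1, 0, 0, 0, -0.5]
    - [0, 0, 0, 0, 0, 0, -0.5]
    - [0, 0, 0, 0, 0, 0, -0.5]
    - [0, 0, 0, 0, 0, 0, -0.5]

```text
time: 16.92
tool_pos: [0.4959, 0.1156, 0.0823]
tool_rot: [-0.0, 0.784, 0.62, -0.0]
contact_force: [0.3, 0.6, 0.2]
gripper_width: 0.251
grasp_force: 0.0
```

```bash
python3 -c "
from h import *
stat(); s=manip.state(); snap('wrist','w3'); im=np.load('pics/w3.npz')['img']; cv2.imwrite('pics/w3c.png',cv2.resize(im[30:330,130:430],(600,600)))"
```

```text
t 16.9167 pos [0.4959 0.1156 0.0823] r 0.0643 ang -99.9 yaw 76.7 Ftool [ 0.64  0.15 -0.24] j [ 0.08 -0.06  2.02 -0.    1.18  0.32]
```

View pics/w3c.png

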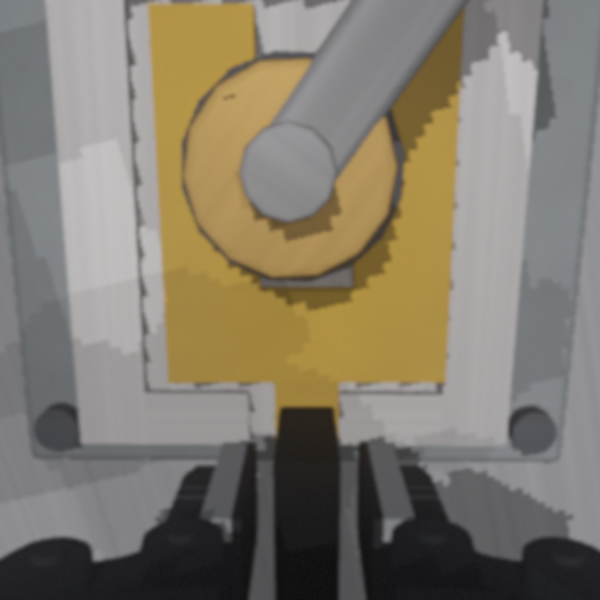

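The close-up shows the fin centred between the jaws at about column 307. The plate sits against the right lip, with the tail gap at 250–340 and the tail at 275–340. I'll shift 2.7 mm toward -y as I grip.

Request:
move_arm:
  rows:
    - [0, -0.13, 0, 0, 0, 0, -0.5]
    - [0, -0.14, 0, 0, 0, 0, -0.5]
    - [0, 0, 0, 0, 0, 0, -0.55]
    - [0, 0, 0, 0, 0, 0, -0.6]
    - [0, 0, 0, 0, 0, 0, -0.65]
    - [0, 0, 0, 0, 0, 0, -0.7]
    - [0, 0, 0, 0, 0, 0, -0.8]
    - [0, 0, 0, 0, 0, 0, -1]
    - [0, 0, 0, 0, 0, 0, -1]
    - [0, 0, 0, 0, 0, 0, -1]

```text
time: 17.8
tool_pos: [0.4934, 0.1163, 0.0826]
tool_rot: [0.0, 0.784, 0.62, 0.0]
contact_force: [0.2, -0.5, 1.2]
gripper_width: 0.127
grasp_force: 58.8
```

```bash
python3 -c "
from h import *
stat()"
```

```text
t 17.8 pos [0.4934 0.1163 0.0826] r 0.0641 ang -102.2 yaw 76.7 Ftool [-0.42  0.26 -1.15] j [ 0.08 -0.06  2.02 -0.    1.18  0.32]
```

Request:
move_arm:
  rows:
    - [0, 0, -0.1, 0, 0, 0, -1]
    - [0, 0, -0.1, 0, 0, 0, -1]
    - [0, 0, -0.1, 0, 0, 0, -1]
    - [0, 0, -0.1, 0, 0, 0, -1]
    - [0, 0, -0.05, 0, 0, 0, -1]
    - [0, 0, 0, 0, 0, 0, -1]
    - [0, 0, 0, 0, 0, 0, -1]

```text
time: 18.38
tool_pos: [0.4932, 0.1163, 0.0868]
tool_rot: [-0.0, 0.784, 0.62, -0.0]
contact_force: [0.3, 1.1, -1.1]
gripper_width: 0.128
grasp_force: 58.5
```

```bash
python3 -c "
from h import *
stat(); snap('wrist','w4'); im=np.load('pics/w4.npz')['img']; cv2.imwrite('pics/w4c.png',cv2.resize(im[30:330,130:430],(600,600)))"
```

```text
t 18.3833 pos [0.4932 0.1163 0.0868] r 0.0642 ang -102.4 yaw 76.7 Ftool [ 1.18 -0.    1.13] j [ 0.08 -0.07  2.02 -0.    1.19  0.32]
```

View pics/w4c.png

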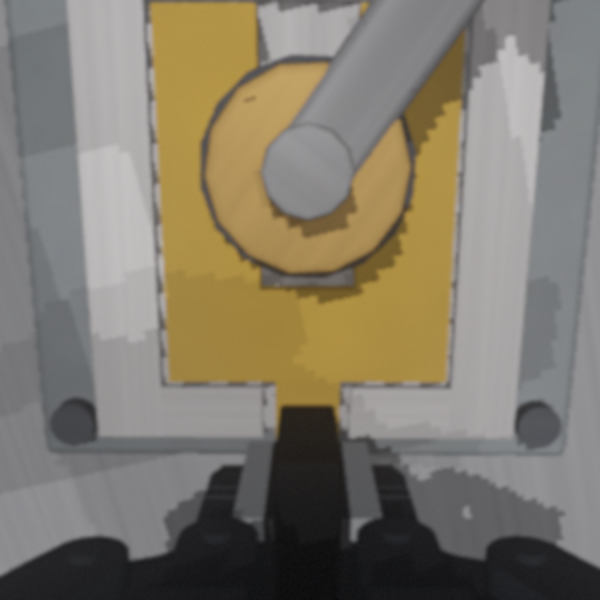

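The plate is now centred in the pocket (lip edges 160/452, plate 167/447), lifted about 4 mm, and the stud is in line with the fin. I'll draw it out.

Request:
move_arm:
  rows:
    - [-0.1, 0, 0, 0, 0, 0, -1]
    - [-0.2, 0, 0, 0, 0, 0, -1]
    - [-0.3, 0, 0, 0, 0, 0, -1]
    - [-0.3, 0, 0, 0, 0, 0, -1]
    - [-0.3, 0, 0, 0, 0, 0, -1]
    - [-0.3, 0, 0, 0, 0, 0, -1]
    - [-0.2, 0, 0, 0, 0, 0, -1]
    - [-0.1, 0, 0, 0, 0, 0, -1]

```text
time: 19.1
tool_pos: [0.489, 0.0984, 0.0868]
tool_rot: [0.0, 0.784, 0.62, 0.0]
contact_force: [0.2, -0.2, -1.3]
gripper_width: 0.133
grasp_force: 58.5
```

```bash
python3 -c "
from h import *
stat()"
```

```text
t 19.1 pos [0.489  0.0984 0.0868] r 0.0826 ang -102.6 yaw 76.7 Ftool [-0.17  0.23  1.32] j [ 0.05 -0.09  2.04 -0.    1.19  0.28]
```

Free of contact, so I'll continue the draw.

Request:
move_arm:
  rows:
    - [-0.3, 0, 0, 0, 0, 0, -1]
    - [-0.5, 0, 0, 0, 0, 0, -1]
    - [-0.5, 0, 0, 0, 0, 0, -1]
    - [-0.5, 0, 0, 0, 0, 0, -1]
    - [-0.5, 0, 0, 0, 0, 0, -1]
    - [-0.5, 0, 0, 0, 0, 0, -1]
    - [-0.5, 0, 0, 0, 0, 0, -1]
    - [-0.5, 0, 0, 0, 0, 0, -1]
    - [-0.5, 0, 0, 0, 0, 0, -1]
    - [-0.5, 0, 0, 0, 0, 0, -1]
    - [-0.5, 0, 0, 0, 0, 0, -1]
    - [-0.5, 0, 0, 0, 0, 0, -1]
    - [-0.5, 0, 0, 0, 0, 0, -1]
    - [-0.5, 0, 0, 0, 0, 0, -1]
    - [-0.5, 0, 0, 0, 0, 0, -1]
    - [-0.5, 0, 0, 0, 0, 0, -1]
    - [0, 0, 0, 0, 0, 0, -1]
    - [0, 0, 0, 0, 0, 0, -1]

```text
time: 20.6
tool_pos: [0.4711, 0.0226, 0.0869]
tool_rot: [-0.0, 0.785, 0.62, 0.0]
contact_force: [1.1, 1.1, -0.9]
gripper_width: 0.122
grasp_force: 58.5
```

```bash
python3 -c "
from h import *
stat()"
```

```text
t 20.6 pos [0.4711 0.0226 0.0869] r 0.1604 ang -102.9 yaw 76.6 Ftool [1.28 0.82 0.91] j [-0.11 -0.16  2.1   0.    1.2   0.12]
```

Request:
move_arm:
  rows:
    - [0, 0, -0.5, 0, 0, 0, -1]
    - [0, 0, -1, 0, 0, 0, -1]
    - [0, 0, -1, 0, 0, 0, -1]
    - [0, 0, -1, 0, 0, 0, -1]
    - [0, 0, -0.5, 0, 0, 0, -1]
    - [0, 0, 0, 0, 0, -3.5, -1]
    - [0, 0, 0, 0, 0, -3.5, -1]
    - [0, 0, 0, 0, 0, -3.5, -1]
    - [0, 0, 0, 0, 0, -3.5, -1]
    - [-0.9, 0.15, 0, 0, 0, 0, -1]
    - [-1.8, 0.35, 0, 0, 0, 0, -1]
    - [-1.9, 0.35, 0, 0, 0, 0, -1]
    - [-1.9, 0.35, 0, 0, 0, 0, -1]
    - [-1.9, 0.35, 0, 0, 0, 0, -1]
    - [-1.9, 0.35, 0, 0, 0, 0, -1]
    - [-1.9, 0.35, 0, 0, 0, 0, -1]
    - [-1.8, 0.35, 0, 0, 0, 0, -1]
    - [-1.2, 0.25, 0, 0, 0, 0, -1]
    - [-0.7, 0.15, 0, 0, 0, 0, -1]
    - [0, 0, 0, 0, 0, 0, -1]

```text
time: 22.27
tool_pos: [0.5034, -0.1371, 0.1272]
tool_rot: [0.0, 0.704, 0.711, 0.0]
contact_force: [-0.1, 1.2, -1.3]
gripper_width: 0.126
grasp_force: 58.5
```

Request:
move_arm:
  rows:
    - [0, 0, 0, 0, 0, 0, -1]
    - [0, 0, 0, 0, 0, 0, -1]
    - [0, 0, 0, 0, 0, 0, -1]

```text
time: 22.52
tool_pos: [0.5028, -0.135, 0.1267]
tool_rot: [-0.0, 0.703, 0.712, 0.0]
contact_force: [-0.8, 0.4, -0.8]
gripper_width: 0.127
grasp_force: 58.5
```

```bash
python3 -c "
from h import *
stat(); snap('scene','s5'); im=np.load('pics/s5.npz')['img']; cv2.imwrite('pics/s5c.png',cv2.resize(im[120:380,100:400],(690,598),interpolation=cv2.INTER_CUBIC))"
```

```text
t 22.5167 pos [ 0.5028 -0.135   0.1267] r 0.314 ang -90.8 yaw 90.7 Ftool [ 0.39 -0.81  0.83] j [-0.41 -0.09  1.96  0.    1.26 -0.42]
```

View pics/s5c.png

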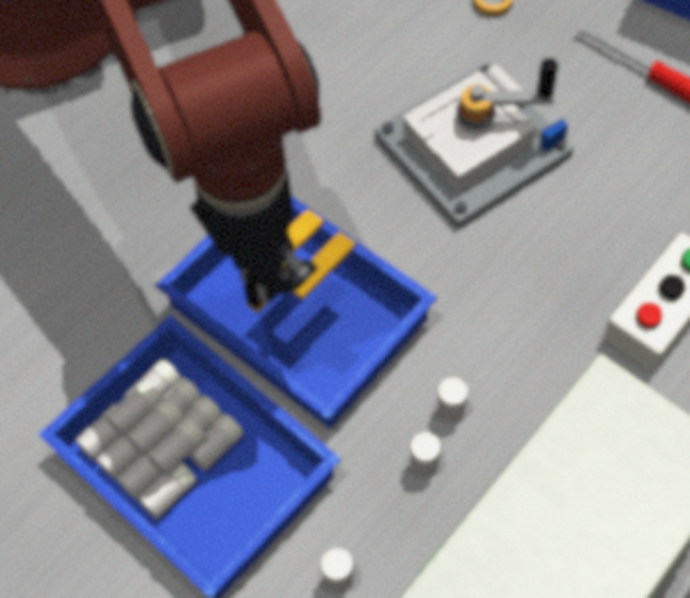

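The plate hangs level over the empty tray, prongs at about (335,230), with nothing near it. Lowering.

Request:
move_arm:
  rows:
    - [0, 0, 0.5, 0, 0, 0, -1]
    - [0, 0, 1, 0, 0, 0, -1]
    - [0, 0, 1, 0, 0, 0, -1]
    - [0, 0, 1, 0, 0, 0, -1]
    - [0, 0, 1, 0, 0, 0, -1]
    - [0, 0, 1, 0, 0, 0, -1]
    - [0, 0, 1, 0, 0, 0, -1]
    - [0, 0, 0.8, 0, 0, 0, -1]
    - [0, 0, 0.5, 0, 0, 0, -1]
    - [0, 0, 0.3, 0, 0, 0, -1]
    - [0, 0, 0.2, 0, 0, 0, -1]
    - [0, 0, 0.1, 0, 0, 0, -1]
    - [0, 0, 0, 0, 0, 0, -1]
    - [0, 0, 0, 0, 0, 0, -1]

```text
time: 23.73
tool_pos: [0.5034, -0.1359, 0.0434]
tool_rot: [0.0, 0.703, 0.711, 0.0]
contact_force: [-0.3, 0.4, -0.7]
gripper_width: 0.127
grasp_force: 58.5
```

Request:
move_arm:
  rows:
    - [0, 0, 0.1, 0, 0, 0, -1]
    - [0, 0, 0.1, 0, 0, 0, -1]
    - [0, 0, 0.1, 0, 0, 0, -1]
    - [0, 0, 0, 0, 0, 0, -1]
    - [0, 0, 0, 0, 0, 0, -1]

```text
time: 24.15
tool_pos: [0.5029, -0.1357, 0.0398]
tool_rot: [-0.0, 0.703, 0.711, -0.0]
contact_force: [-0.9, -0.4, -1.4]
gripper_width: 0.125
grasp_force: 58.5
```

Request:
move_arm:
  rows:
    - [0, 0, 0.1, 0, 0, 0, -1]
    - [0, 0, 0.1, 0, 0, 0, -1]
    - [0, 0, 0.05, 0, 0, 0, -1]
    - [0, 0, 0, 0, 0, 0, -1]
    - [0, 0, 0, 0, 0, 0, -1]

```text
time: 24.57
tool_pos: [0.503, -0.1358, 0.0373]
tool_rot: [-0.0, 0.703, 0.711, -0.0]
contact_force: [-0.1, -0.1, -1.0]
gripper_width: 0.125
grasp_force: 58.5
```

Request:
move_arm:
  rows:
    - [0, 0, 0.05, 0, 0, 0, -1]
    - [0, 0, 0.05, 0, 0, 0, -1]
    - [0, 0, 0.05, 0, 0, 0, -1]
    - [0, 0, 0, 0, 0, 0, -1]

```text
time: 24.9
tool_pos: [0.5033, -0.1359, 0.0366]
tool_rot: [0.0, 0.703, 0.711, -0.0]
contact_force: [-0.9, 0.7, 3.8]
gripper_width: 0.125
grasp_force: 59.3
```

It has touched the floor, so I'll release and retreat upward.

Request:
move_arm:
  rows:
    - [0, 0, 0, 0, 0, 0, -0.7]
    - [0, 0, 0, 0, 0, 0, -0.5]
    - [0, 0, 0, 0, 0, 0, -0.4]
    - [0, 0, 0, 0, 0, 0, -0.3]
    - [0, 0, 0, 0, 0, 0, -0.3]
    - [0, 0, -0.3, 0, 0, 0, -0.3]
    - [0, 0, -1, 0, 0, 0, -0.3]
    - [0, 0, -2, 0, 0, 0, -0.3]
    - [0, 0, -3, 0, 0, 0, -0.3]
    - [0, 0, -3, 0, 0, 0, -0.3]
    - [0, 0, -3, 0, 0, 0, -0.3]
    - [0, 0, -2, 0, 0, 0, -0.3]
    - [0, 0, 0, 0, 0, 0, -0.3]
    - [0, 0, 0, 0, 0, 0, -0.3]

```text
time: 26.07
tool_pos: [0.504, -0.1362, 0.1814]
tool_rot: [0.002, 0.703, 0.711, 0.001]
contact_force: [0.4, 0.5, -0.2]
gripper_width: 0.35
grasp_force: 0.0
```

```bash
python3 -c "
from h import *
stat(); snap('wrist','w6')"
```

```text
t 26.0667 pos [ 0.504  -0.1362  0.1814] r 0.3152 ang -90.5 yaw 90.7 Ftool [0.49 0.43 0.17] j [-0.41 -0.15  1.92 -0.    1.36 -0.42]
```

View pics/w6.png

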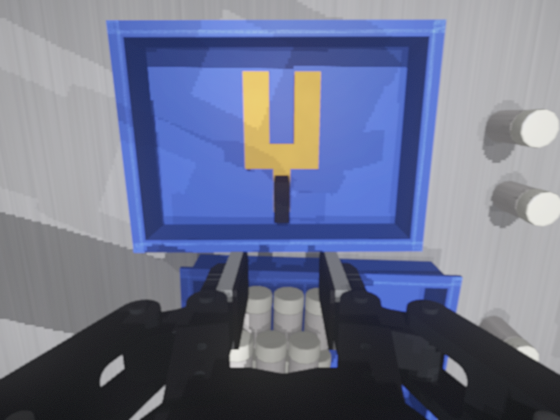

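The plate lies flat inside the tray, prongs from (256,72) to (307,72) and fin at (282,200), clear of all the walls. Handing in.

```bash
python3 -c "
from h import *
print(manip.job_done())"
```

```text
the job is handed in; nothing more can be done
None
```

The nut is backed off and was held against its stop at about 10 N; the plate lies flat in the empty blue tray, I saw nothing loose disturbed, and the job was handed in at about 26 s with no verdict returned.

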